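# Send a board and the scraper to the wash

## Robot

A 6-joint arm with a two-finger parallel gripper is mounted at the origin on a cart in front of the work surface, level with it; the furniture and walls round the work are solid. World frame = base frame: x ahead of the robot, y to its left, z up, the work surface at z = 0. Lengths are in m, angles in rad, forces in N, time in s.
With the tool pointing down it reaches from about 0.275 to 1 m from the base axis. Payload 8.4 kg.
Tool frame: the origin (TCP) lies on the centre line of the jaws, within the pads' length; the fingertips stand 25 mm ahead of it and the grasp point (between the pads) lies 6 mm ahead of it; z points along the fingers, y is the line along which they close (so a half turn about z gives the same grasp; the last joint's range is limited). The gripper opens to 85 mm and grips with 20 to 120 N. Pads are 22 mm wide; open, the fingers measure 114 mm over their backs; the gripper's body (76 mm by 85 mm) begins 54 mm behind the grasp point. The pads swing forward as they close: fully open they stand 13 mm farther back than shut.
Start: joints at [-1.128, 0.353, 1.633, -0, 1.155, -0.002], TCP at [0.269, -0.564, 0.217] pointing down, gripper open.
Joint ranges: [-2.63, 2.63], [-0.92, 2.1], [0.06, 2.66], [-1.3, 4.44], [0, 2.69], [-3.02, 3.02]. Speed limits (rad/s): [2.22, 2.22, 2.79, 3.14, 3.14, 3.14].

## Interface

Orientations are given as a rotation vector (axis times angle).
In Python, from workcell import * gives the robot as it stands. The module is installed in compiled form; this text tells all that it offers.
- The arm moves only by the tool drive_tool, never from a script. Its argument "commands" is a list of rows, each a list of 7 numbers: the shift along the tool's x, y, z in cm, then the turn, a rotation vector about the tool's x, y, z in degrees, then the finger opening in cm, from 0 to 8.54. In form: [[dx, dy, dz, wx, wy, wz, fingers], ...]. A call has 1 to 12 rows; each row is the pose to reach, as a shift and turn from the pose commanded when the call began, along the tool's axes at that moment; what a row does not reach only later rows make up. A row lasts 1/12 s, in which the tool goes at most 41.7 mm and 7.16 degrees, less where a joint would pass 70% of its speed; a pose out of reach is approached as far as the arm can. A call with a gripper value outside its range is refused whole. The fingers move at their own pace and stop on an object; "grip_force" is the grip in N (left out, the last holds). Time passes only in rows, so rows that repeat a pose let the fingers close. It gives the time, the measured TCP pose, the force, the opening and the grip force at its end, in the units of the state.
- get_state(): the state, without advancing time (a new reading comes with each control period).
- snapshot(name): name is "side" or "top" or "wrist"; returns the picture (480x640x3 uint8, red, green, blue); there is no depth.
- camera_info(name): a dict with "fx", "fy", "cx", "cy" (pixels), "dist" ([k1, k2, p1, p2, k3] as OpenCV has them; the pictures are not rectified), "world_from_camera" (4x4, takes a point from camera to world coordinates); the wrist camera has in their place "mount" (4x4, takes a point from camera to tool coordinates, whose origin is the TCP and whose axes are the flange's). Camera axes: x right, y down, z forward; pixel columns grow to the right and rows downward; lengths in m; the calibration is good to about 2 mm. A picture is of the moment at which its call begins: read the wrist's pose just before it. camera_info takes no time and is no camera call.
- hand_in(): hands the job in; it is judged then, once.
The state is a dict: "time_s": time; "qpos": joint angles; "joint_vel": joint speeds; "tau": joint torques, N m; "ee_pos": TCP position; "orientation": TCP orientation; "contact_force": force on the tool from outside, world axes, zero at the start; "moment": the same for the moment, N m; "opening": finger opening in m; "finger_force": force on a finger pad.
Only numpy, scipy, OpenCV 4.12 (cv2) and the standard library are available. Lean on these libraries where they do the work, as an engineer would, in place of code of your own. Each camera call takes 0.05 s, during which the arm holds its last target. There are 200 camera calls.

## Task

Slide the green cutting board and the dough scraper straight up out of their slots in the rack, one after the other in either order, and put both down in the blue wash bin, lowering each one below the bin's rim before letting go. Leave the yellow board standing in its slot and do not knock over or shove the tub or the sleeve of lids.

Things in the scene. Friction and masses are not known exactly. Their poses are not given: they have to be found in the camera images.
- rack: Fixed slotted rack: grey base 180 x 210 x 12 mm, three slots along its y axis at y = -75, 0, +75 mm. A slot is the 9 mm gap between two white fins (5 mm thick, 110 mm long in x, tops 72 mm above the table); its floor is the base's top. White end stops at x = +-84 mm, 27 mm above the table. Which thing stands in which slot varies. Origin: centre of the underside, z up.
- bin: Blue open-topped wash bin, fixed, 240 x 220 x 110 mm (x, y, z), walls and floor 5 mm, round rim 10 mm thick, rim top 115 mm above the table. One cross wall, 5 mm thick, 110 mm high, runs along x at y = 0 and leaves two compartments 230 x 102 mm. Origin: centre of its underside, z up.
- green_board: Green plastic cutting board, 150 mm wide (x), 6 mm thick (y), 130 mm tall (z), 0.14 kg, standing on edge in a slot. Origin: centre of its lower edge; z points up to its upper edge, which is the place to take hold.
- green_mid (a point): Centre of the green board, 65 mm above its lower edge and 65 mm below its upper edge.
- yellow_board: Yellow cutting board, same size and axes as the green one; it stays in its slot. Origin: centre of its lower edge.
- scraper: Dough scraper, 0.14 kg, standing blade down in a slot, leaning a few degrees. x points up, y along its width, z through its thickness. Steel blade 2 mm thick, 116 mm wide, x = -57 to +15 mm; ferrule 8 mm thick, x = +15 to +28; white handle 18 mm thick (to the +z side), 124 mm wide, x = +30 to +57. Origin: on the blade's back face (z = 0), mid-height, mid-width.
- scraper_handle (a point): Centre of the scraper's white handle (13 mm below its top), the place to take hold across its 18 mm thickness.
- scraper_foot (a point): Middle of the scraper blade's lower edge.
- tub: Bystander: filled clear tub with a white lid, 127 mm across, 140 mm tall, loose. Origin: centre of its underside.
- lid_sleeve: Bystander: round sleeve of white lids, 117 mm across, 114 mm tall, loose. Origin: centre of its underside.

How it is judged:
By the outcome, as a careful person would: the job done as asked, in the order asked, and still so for the second after the job is handed in, with the robot touching nothing.
It also fails if it takes over 58 s, if anything falls off the work surface, if the arm or the gripper's body presses on something with over 40 N, if the wrist force passes 120 N, or if a joint passes its speed limit or range.

## Working session

There is one attempt and no reset: what is moved stays moved. The work goes in short steps, Python scripts to look and compute and a tool call to move; the robot and the scene stay as the last step left them, time stands still between calls to the robot, and variables do not carry over. Pictures are saved under pics/ and viewed, at most 10 in all, crops included, and the job is handed in when it is done.

Besides the shell and the picture viewer there is one more tool, called after ">>>" in YAML: its name, and indented under it one key for each argument. drive_tool: Moves the arm, as the interface text tells. Its arguments: {"type":"object","properties":{"commands":{"type":"array","items":{"type":"array","items":{"type":"number"}}},"grip_force":{"type":"number"}},"required":["commands"]}

```bash
mkdir -p pics; python3 - <<'E'
from workcell import *
import cv2,numpy as np
s=get_state();print({k:np.round(v,3).tolist() for k,v in s.items()})
for n in("side","top"):
    cv2.imwrite(f"pics/{n}1.png",snapshot(n)[:,:,::-1]);c=camera_info(n);print(n,c)
print(camera_info("wrist"))
E
```

```text
{'time_s': 0.0, 'qpos': [-1.128, 0.354, 1.634, 0.0, 1.155, -0.002], 'joint_vel': [-0.001, 0.0, 0.0, -0.001, 0.0, -0.002], 'tau': [0.001, -60.526, -34.207, 0.0, 0.009, 0.0], 'ee_pos': [0.269, -0.564, 0.216], 'orientation': [-3.063, -0.693, 0.0], 'contact_force': [-0.701, -0.486, 0.01], 'moment': [0.019, -0.013, 0.032], 'finger_force': 0.0, 'opening': 0.085}
side {'fx': 496.924251622914, 'fy': 496.924251622914, 'cx': 319.789463483138, 'cy': 248.72524488788255, 'dist': array([0.02176965, 0.        , 0.        , 0.        , 0.        ]), 'world_from_camera': array([[ 0.94787756,  0.23964391, -0.20999743,  0.82510792],
       [ 0.31816465, -0.67605496,  0.6646209 , -0.61816934],
       [ 0.01730255, -0.696793  , -0.71706355,  0.72695177],
       [ 0.        ,  0.        ,  0.        ,  1.        ]])}
top {'fx': 498.0243716820994, 'fy': 498.0243716820994, 'cx': 315.62247225463, 'cy': 242.38675003432098, 'dist': array([-0.10075458,  0.        ,  0.        ,  0.        ,  0.        ]), 'world_from_camera': array([[ 0.02247284, -0.99534328,  0.09373754,  0.5233137 ],
       [-0.99974218, -0.02267825, -0.00112659,  0.00168133],
       [ 0.00324714, -0.09368806, -0.99559631,  1.03086386],
       [ 0.        ,  0.        ,  0.        ,  1.        ]])}
{'fx': 390.9101806615051, 'fy': 390.9101806615051, 'cx': 320.224966695609, 'cy': 239.18804668969133, 'dist': array([-0.03924481,  0.        ,  0.        ,  0.        ,  0.        ]), 'mount': array([[ 9.57908557e-04, -9.48466542e-01, -3.16875846e-01,
         8.16813334e-02],
       [ 9.99999478e-01,  1.02099244e-03, -3.30385309e-05,
        -4.93767097e-04],
       [ 3.54863785e-04, -3.16875649e-01,  9.48467025e-01,
        -1.56672153e-01],
       [ 0.00000000e+00,  0.00000000e+00,  0.00000000e+00,
         1.00000000e+00]])}
```

View pics/side1.png

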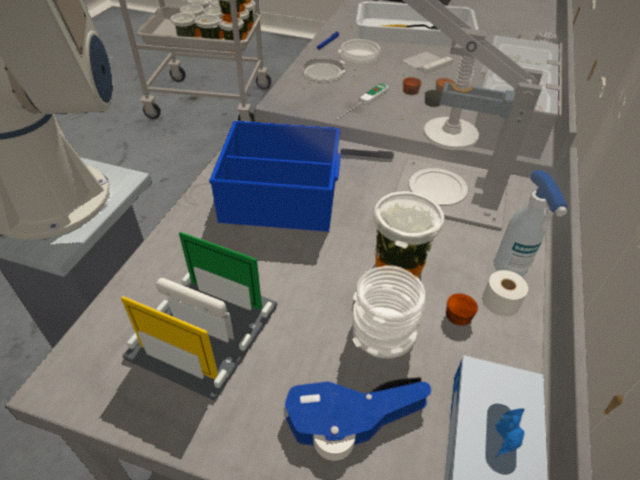

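View pics/top1.png

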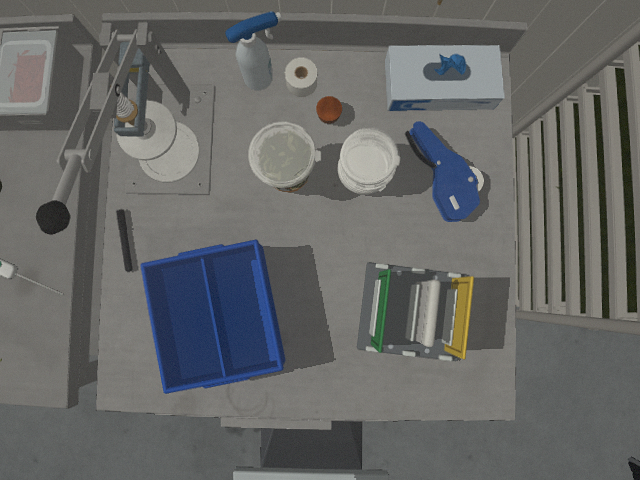

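The side view shows the rack (about 200,320) with green far, scraper in the middle and yellow near; the bin is at (280,175). In the top view the rack is at (418,310), the bin at (213,315), and the tub and sleeve are at (283,155) and (367,160). I'll enlarge these.

```bash
python3 - <<'E'
import cv2
t=cv2.imread("pics/top1.png");s=cv2.imread("pics/side1.png")
def crop(i,x,y,w,h,k,n):cv2.imwrite(n,cv2.resize(i[y:y+h,x:x+w],None,fx=k,fy=k,interpolation=cv2.INTER_CUBIC))
crop(t,350,255,133,110,6,"pics/t_rack.png")
crop(s,115,225,170,170,3.5,"pics/s_rack.png")
crop(t,130,230,165,165,3.6,"pics/t_bin.png")
E
```

```text
(no output)
```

View pics/t_rack.png

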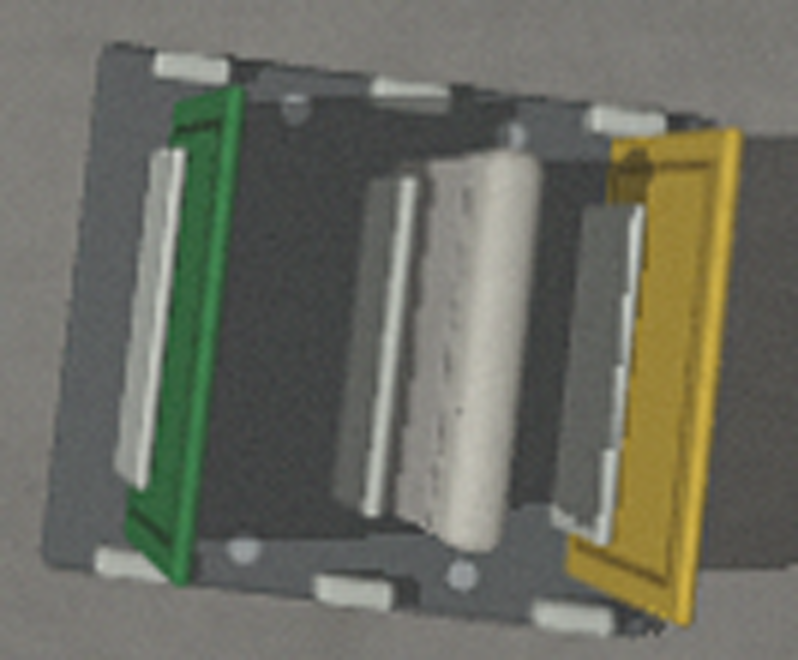

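View pics/s_rack.png

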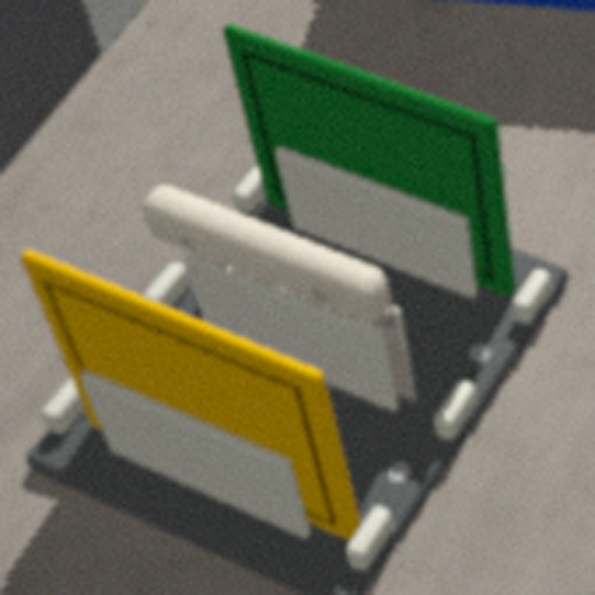

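View pics/t_bin.png

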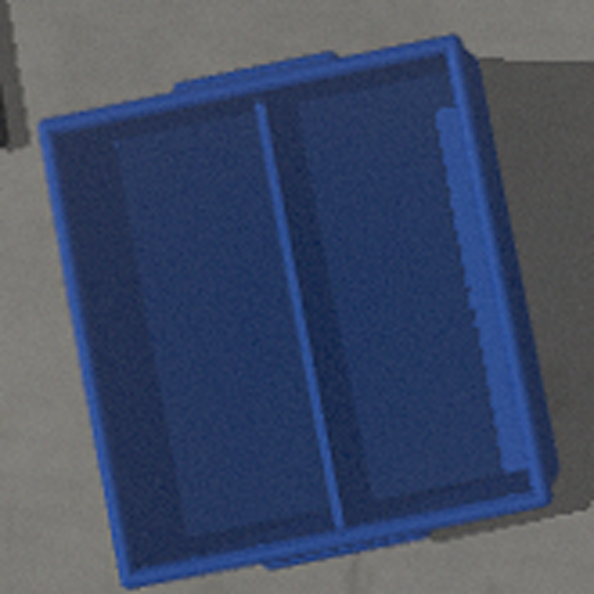

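```bash
cat >h.py <<'E'
from workcell import *
import cv2,numpy as np
from scipy.spatial.transform import Rotation as R
def ray(n,p,T=None):
    c=camera_info(n);K=np.array([[c['fx'],0,c['cx']],[0,c['fy'],c['cy']],[0,0,1]])
    u=cv2.undistortPoints(np.array(p,float).reshape(-1,1,2),K,c['dist'])[:,0]
    T=c['world_from_camera'] if T is None else T
    return T[:3,3],np.c_[u,np.ones(len(u))]@T[:3,:3].T
def onz(n,p,z,T=None):
    o,d=ray(n,p,T);return o+d*((z-o[2])/d[:,2])[:,None]
def tri(p,q):
    o,d=ray("top",[p]);a,e=ray("side",[q]);d=d[0]/np.linalg.norm(d);e=e[0]/np.linalg.norm(e)
    s=np.linalg.lstsq(np.c_[d,-e],a-o,rcond=None)[0];x,y=o+s[0]*d,a+s[1]*e
    return (x+y)/2,np.linalg.norm(x-y)
E
python3 - <<'E'
from h import *
np.set_printoptions(precision=4,suppress=True)
t=lambda P:np.array(P)/6+[350,255]-.42
s=lambda P:np.array(P)/3.5+[115,225]-.36
b=lambda P:np.array(P)/3.6+[130,230]-.36
def show(n,P):
    m=P.mean(0);d=P[0]-P[1];print(n,m,"len",np.linalg.norm(d),"ang",np.degrees(np.arctan2(d[1],d[0])))
show("green",onz("top",t([(233,92),(181,580)]),.142));show("green side",onz("side",s([(495,124),(230,30)]),.142))
show("yellow",onz("top",t([(733,130),(683,622)]),.142));show("yellow side",onz("side",s([(322,374),(27,255)]),.142))
show("handle",onz("top",t([(512,155),(468,548)]),.122));show("handle side",onz("side",s([(376,272),(160,193)]),.122))
st=onz("top",t([(192,68),(411,93),(628,121),(132,563),(354,591),(573,617)]),.027)
print(st.mean(0));
for i in range(3):show("slot",st[[i,i+3]])
bn=onz("top",b([(42,122),(460,38),(550,500),(125,585)]),.110);print(bn,bn.mean(0))
show("bin x",np.array([(bn[0]+bn[1])/2,(bn[2]+bn[3])/2]));show("biny",np.array([(bn[0]+bn[3])/2,(bn[1]+bn[2])/2]))
for p,q in [((233,92),(495,124)),((181,580),(230,30)),((512,155),(376,272)),((468,548),(160,193))]:print(tri(t(p),s(q)))
print(onz("top",[(283,152),(367,158)],.13))
E
```

```text
green [ 0.4884 -0.1238  0.142 ] len 0.14491400658147138 ang -5.363003628921784
green side [ 0.4937 -0.1269  0.142 ] len 0.14478522189231055 ang -5.666526036634514
yellow [ 0.4789 -0.2746  0.142 ] len 0.14716480701829865 ang -5.749549000851225
yellow side [ 0.4829 -0.276   0.142 ] len 0.14600623008676555 ang -5.328590799375548
handle [ 0.4843 -0.2132  0.122 ] len 0.11984040991496768 ang -6.05827699349518
handle side [ 0.4875 -0.2114  0.122 ] len 0.11236333423278036 ang -4.443181341074118
[ 0.4828 -0.1992  0.027 ]
slot [ 0.4904 -0.1249  0.027 ] len 0.1663417469170411 ang -6.144048637823008
slot [ 0.4829 -0.1993  0.027 ] len 0.16756571216105925 ang -6.055415894044488
slot [ 0.475  -0.2735  0.027 ] len 0.16736150757462842 ang -6.13861406568921
[[0.5628 0.3259 0.11  ]
 [0.6116 0.109  0.11  ]
 [0.3773 0.0561 0.11  ]
 [0.3272 0.2725 0.11  ]] [0.4698 0.1908 0.11  ]
bin x [0.4698 0.1908 0.11  ] len 0.24092078200495548 ang 12.75315573913576
biny [0.4698 0.1908 0.11  ] len 0.2222522420798942 ang 102.85752206344422
(array([ 0.5621, -0.1306,  0.1371]), np.float64(0.003079204365841475))
(array([ 0.4172, -0.1168,  0.1378]), np.float64(0.0032393627005810654))
(array([ 0.5444, -0.2183,  0.1255]), np.float64(0.0014549012396604943))
(array([ 0.4268, -0.206 ,  0.119 ]), np.float64(0.005611703945269378))
[[ 0.7751  0.065   0.13  ]
 [ 0.7674 -0.0911  0.13  ]]
```

```bash
cat >>h.py <<'E'
def go(x,y,z,a):
    s=get_state();r=R.from_rotvec(s['orientation']);a=np.radians(a)
    X=np.array([np.cos(a),np.sin(a),0]);Z=np.array([0,0,-1.]);T=R.from_matrix(np.c_[X,np.cross(Z,X),Z])
    print(np.round(r.inv().apply(np.array([x,y,z])-s['ee_pos'])*100,2),np.round((r.inv()*T).as_rotvec(True),2))
E
python3 -c "
from h import *
go(.491,-.125,.235,-5.9)"
```

```text
[ 38.94 -30.05  -1.83] [-7.000e-02  2.000e-02  3.138e+01]
```

>>> drive_tool:
  commands:
    - [3.2,-2.5,-0.5,0,0,2.6,6]
    - [6.5,-5,-1.8,0,0,5.2,6]
    - [9.7,-7.5,-1.8,0,0,7.8,6]
    - [13,-10,-1.8,0,0,10.4,6]
    - [16.2,-12.5,-1.8,0,0,13,6]
    - [19.5,-15,-1.8,0,0,15.7,6]
    - [22.7,-17.5,-1.8,0,0,18.3,6]
    - [26,-20,-1.8,0,0,21,6]
    - [29.2,-22.5,-1.8,0,0,23.5,6]
    - [32.5,-25,-1.8,0,0,26.2,6]
    - [35.7,-27.5,-1.8,0,0,28.8,6]
    - [38.9,-30.05,-1.8,0,0,31.4,6]

```text
time_s: 1.1
ee_pos: [0.4911, -0.1236, 0.2349]
orientation: [3.137, -0.166, -0.0]
contact_force: [-0.2, 0.1, 1.0]
opening: 0.0597
finger_force: 0.0
```

```bash
python3 - <<'E'
from h import *
s=get_state();np.save("p1.npy",np.r_[s['ee_pos'],s['orientation']])
cv2.imwrite("pics/w1.png",snapshot("wrist")[:,:,::-1]);print(s['time_s'],s['ee_pos'],s['opening'],np.abs(s['joint_vel']).max());s=get_state();print(s['ee_pos'],s['time_s']);go(.491,-.125,.235,-5.9)
E
```

```text
1.1 [ 0.49111989 -0.12357098  0.23491838] 0.059675797821273996 1.493847202602073
[ 0.49403774 -0.11792336  0.23504105] 1.15
[-0.23  0.74  0.  ] [-0.21 -0.09 -0.28]
```

View pics/w1.png

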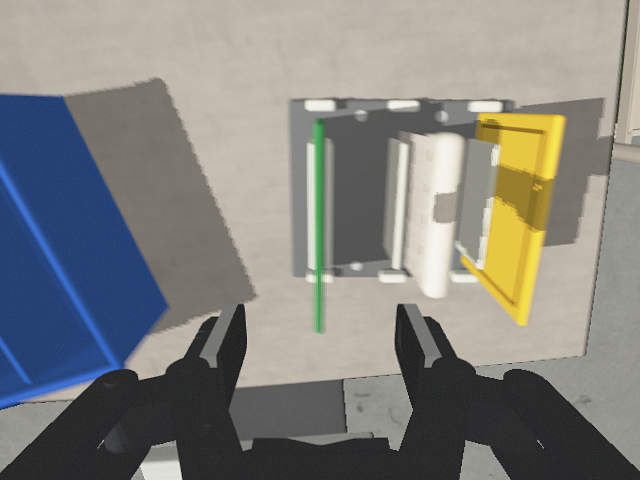

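The wrist view (slightly blurred by motion) shows the green board edge-on at column 319, midway between the jaws, and the handle running from (449,137) to (434,293).

```bash
python3 - <<'E'
from h import *
p=np.load("p1.npy");T=np.eye(4);T[:3,:3]=R.from_rotvec(p[3:]).as_matrix();T[:3,3]=p[:3]
T=T@camera_info("wrist")["mount"]
print(onz("wrist",[(319,120),(319.5,331)],.142,T),onz("wrist",[(449,137),(434,293)],.122,T))
s=get_state();print(s['ee_pos'])
go(.491,-.1245,.235,-5.9);go(.491,-.1245,.130,-5.9)
E
```

```text
[[ 0.56582466 -0.13014074  0.142     ]
 [ 0.41867166 -0.11492397  0.142     ]] [[ 0.54556671 -0.21589944  0.122     ]
 [ 0.43020663 -0.20422733  0.122     ]]
[ 0.49403774 -0.11792336  0.23504105]
[-0.23  0.69  0.  ] [-0.21 -0.09 -0.28]
[-0.25  0.72 10.5 ] [-0.21 -0.09 -0.28]
```

>>> drive_tool:
  commands:
    - [0,-0.1,0,0,0,0,5]
    - [0,-0.1,0,0,0,0,5]
    - [0,-0.1,1,0,0,0,5]
    - [0,-0.1,4,0,0,0,5]
    - [0,-0.1,7,0,0,0,5]
    - [0,-0.1,9.5,0,0,0,5]
    - [0,-0.1,10.5,0,0,0,5]
    - [0,-0.1,10.5,0,0,0,5]

```text
time_s: 1.82
ee_pos: [0.4884, -0.1253, 0.1273]
orientation: [-3.136, 0.165, 0.008]
contact_force: [-0.4, 0.3, 0.4]
opening: 0.05
finger_force: 0.0
```

>>> drive_tool:
  commands:
    - [0,0,0,0,0,0,2]
    - [0,0,0,0,0,0,1.2]
    - [0,0,0,0,0,0,0.2]
    - [0,0,0,0,0,0,0.2]
    - [0,0,0,0,0,0,0.2]
    - [0,0,0,0,0,0,0.2]
  grip_force: 50

```text
time_s: 2.32
ee_pos: [0.4912, -0.1246, 0.1306]
orientation: [3.137, -0.162, 0.002]
contact_force: [-0.1, 0.6, 0.3]
opening: 0.0022
finger_force: 0.0
```

```bash
python3 - <<'E'
from h import *
a=snapshot("side")[:,:,::-1][150:400,80:330];b=snapshot("wrist")[:,:,::-1]
cv2.imwrite("pics/c2.png",np.hstack([cv2.resize(a,(400,400)),cv2.resize(b,(400,300))[:,:].repeat(1,0) if 0 else cv2.copyMakeBorder(cv2.resize(b,(400,300)),0,100,0,0,0)]))
s=get_state();print(s['ee_pos'],s['opening'],s['finger_force'])
E
```

```text
[ 0.49101996 -0.12449291  0.13028983] 0.0019982554280817575 0.0
```

View pics/c2.png

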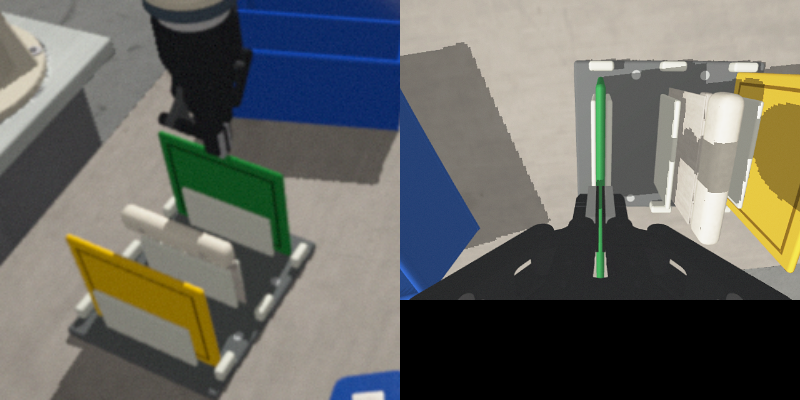

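The left half (side) shows the fingertips at about (215,155), near the board's upper edge rather than well over its face. I'll project where they should be.

```bash
python3 - <<'E'
from h import *
c=camera_info("side");K=np.array([[c['fx'],0,c['cx']],[0,c['fy'],c['cy']],[0,0,1]]);W=np.linalg.inv(c['world_from_camera'])
P=np.array([[.491,-.1245,z] for z in(.142,.13,.124,.105)])
u=cv2.projectPoints(P,cv2.Rodrigues(W[:3,:3])[0],W[:3,3],K,c['dist'])[0][:,0];print((u-[80,150])*1.6)
a=snapshot("side")[:,:,::-1];b=snapshot("wrist")[:,:,::-1]
cv2.imwrite("pics/c3.png",np.hstack([cv2.resize(a[190:290,165:265],(400,400),interpolation=2),cv2.resize(b[250:450,220:420],(400,400),interpolation=2)]))
s=get_state();print(s['opening'],s['contact_force'])
E
```

```text
[[218.46011215 151.90275487]
 [219.98345989 160.01877033]
 [220.73299734 164.01362135]
 [223.05490623 176.39512969]]
0.0020964455587823253 [ 0.24756145 -0.48319275 -0.52572535]
```

View pics/c3.png

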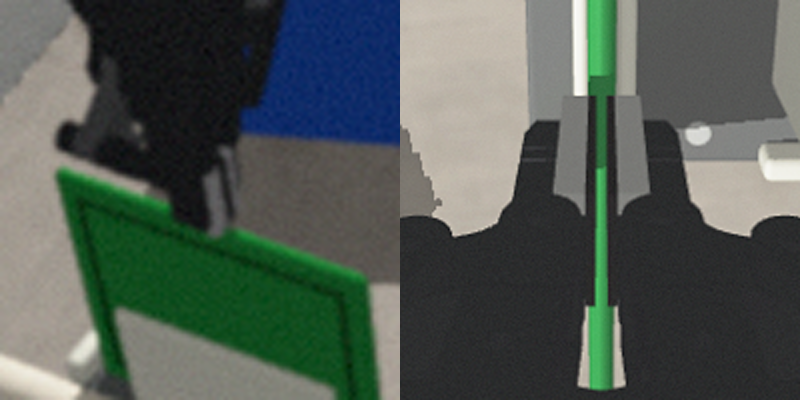

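```bash
python3 - <<'E'
from h import *
c=camera_info("wrist");K=np.array([[c['fx'],0,c['cx']],[0,c['fy'],c['cy']],[0,0,1]]);W=np.linalg.inv(c['mount'])
P=np.array([[x,0.,z] for x in(.011,.0) for z in(.025,.0,-.005,-.01)])
u=cv2.projectPoints(P,cv2.Rodrigues(W[:3,:3])[0],W[:3,3],K,c['dist'])[0][:,0];print(np.c_[P,u])
s=get_state();p=np.r_[s['ee_pos'],s['orientation']];T=np.eye(4);T[:3,:3]=R.from_rotvec(p[3:]).as_matrix();T[:3,3]=p[:3]
T=T@c["mount"];W=np.linalg.inv(T)
P=np.array([[.491+.075*np.cos(.103)*k,-.124-.075*np.sin(.103)*k,z] for k in(1,-1) for z in(.142,)])
print(cv2.projectPoints(P,cv2.Rodrigues(W[:3,:3])[0],W[:3,3],K,c['dist'])[0][:,0])
E
```

```text
[[ 1.10000000e-02  0.00000000e+00  2.50000000e-02  3.21216544e+02
   2.57600917e+02]
 [ 1.10000000e-02  0.00000000e+00  0.00000000e+00  3.21324909e+02
   2.78273405e+02]
 [ 1.10000000e-02  0.00000000e+00 -5.00000000e-03  3.21350248e+02
   2.83112579e+02]
 [ 1.10000000e-02  0.00000000e+00 -1.00000000e-02  3.21377054e+02
   2.88234314e+02]
 [ 0.00000000e+00  0.00000000e+00  2.50000000e-02  3.21178026e+02
   2.77848172e+02]
 [ 0.00000000e+00  0.00000000e+00  0.00000000e+00  3.21278699e+02
   3.00829587e+02]
 [ 0.00000000e+00  0.00000000e+00 -5.00000000e-03  3.21302151e+02
   3.06190087e+02]
 [ 0.00000000e+00  0.00000000e+00 -1.00000000e-02  3.21326924e+02
   3.11855594e+02]]
[[320.32006216 127.75427252]
 [320.03331269 450.89104055]]
```

The pictures show the fingertips about 30 mm higher than the stated 25 mm ahead of the TCP would put them, just above the board's edge. The pads shut on nothing, so I'll open, go about 3 cm lower and close again.

>>> drive_tool:
  commands:
    - [0,0,0,0,0,0,4]
    - [0,0,0,0,0,0,4]
    - [0,0,0,0,0,0,4]
    - [0,0,0,0,0,0,4]
    - [0,0,1,0,0,0,4]
    - [0,0,2,0,0,0,4]
    - [0,0,3,0,0,0,4]
    - [0,0,3.2,0,0,0,4]
    - [0,0,3.2,0,0,0,4]
  grip_force: 50

```text
time_s: 3.27
ee_pos: [0.4899, -0.1243, 0.0965]
orientation: [-3.137, 0.162, 0.004]
contact_force: [-0.0, 0.0, 0.7]
opening: 0.04
finger_force: 0.0
```

>>> drive_tool:
  commands:
    - [0,0,0,0,0,0,2]
    - [0,0,0,0,0,0,0.2]
    - [0,0,0,0,0,0,0.2]
    - [0,0,0,0,0,0,0.2]
    - [0,0,0,0,0,0,0.2]
    - [0,0,0,0,0,0,0.2]
  grip_force: 50

```text
time_s: 3.77
ee_pos: [0.4913, -0.1247, 0.0984]
orientation: [3.137, -0.162, 0.002]
contact_force: [1.1, -0.0, 4.1]
opening: 0.0054
finger_force: 49.4
```

```bash
python3 - <<'E'
from h import *
s=get_state();print(s)
a=snapshot("side")[:,:,::-1]
cv2.imwrite("pics/c4.png",cv2.resize(a[170:290,145:285],None,fx=4,fy=4,interpolation=2))
E
```

```text
{'time_s': 3.7667, 'qpos': array([-2.51461307e-01,  3.25074174e-01,  1.98706866e+00,  2.96936430e-07,
        8.28417490e-01,  1.42255568e+00]), 'joint_vel': array([-0.00036036, -0.00013419, -0.00083343, -0.00167231,  0.00185926,
        0.00050735]), 'tau': array([-3.40712070e-02, -4.87649667e+01, -2.48311883e+01, -2.73827766e-02,
        8.23098281e-02, -1.02512684e-02]), 'ee_pos': array([ 0.49131151, -0.12466869,  0.09840813]), 'orientation': array([ 3.13720470e+00, -1.62056399e-01,  1.58926508e-03]), 'contact_force': array([ 1.13562509, -0.04581562,  4.11695819]), 'moment': array([ 0.01409082, -0.05358957, -0.03134695]), 'finger_force': 49.423272013664246, 'opening': 0.005404642176033262}
```

View pics/c4.png

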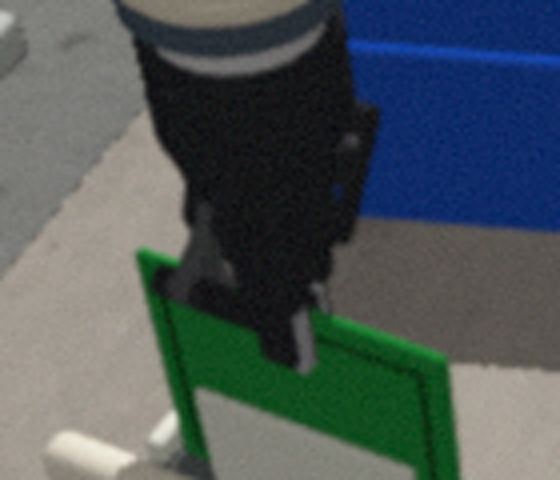

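Gripped: 49 N, opening 5.4 mm, with the pads (about 380,350 in the crop) over the green face. Now lift straight up.

>>> drive_tool:
  commands:
    - [0,0,-0.5,0,0,0,0.2]
    - [0,0,-2,0,0,0,0.2]
    - [0,0,-4,0,0,0,0.2]
    - [0,0,-6,0,0,0,0.2]
    - [0,0,-8,0,0,0,0.2]
    - [0,0,-10.5,0,0,0,0.2]
    - [0,0,-13,0,0,0,0.2]
    - [0,0,-15,0,0,0,0.2]
    - [0,0,-16,0,0,0,0.2]
    - [0,0,-16,0,0,0,0.2]
  grip_force: 60

```text
time_s: 4.65
ee_pos: [0.4919, -0.1248, 0.2601]
orientation: [3.137, -0.162, 0.006]
contact_force: [0.9, 0.3, -0.8]
opening: 0.0053
finger_force: 58.7
```

```bash
python3 - <<'E'
from h import *
go(.458,.243,.258,12.8);s=get_state();print(s['contact_force'])
E
```

```text
[ -7.16 -36.24   0.17] [  0.06  -0.2  -18.71]
[ 0.92520685  0.31537335 -0.83290724]
```

>>> drive_tool:
  commands:
    - [-0.4,-1.5,0,0,0,-1,0.2]
    - [-1,-4.5,0,0,0,-2.5,0.2]
    - [-1.6,-8,0,0,0,-4,0.2]
    - [-2.3,-11.5,0,0,0,-6,0.2]
    - [-3,-15,0,0,0,-8,0.2]
    - [-3.7,-18.5,0,0,0,-10,0.2]
    - [-4.4,-22,0,0,0,-12,0.2]
    - [-5.1,-25.5,0,0,0,-14,0.2]
    - [-5.7,-29,0,0,0,-16,0.2]
    - [-6.4,-32.5,0,0,0,-17.5,0.2]
    - [-7,-35.2,0,0,0,-18.7,0.2]
    - [-7.1,-36.2,0,0,0,-18.7,0.2]

```text
time_s: 5.65
ee_pos: [0.4561, 0.2458, 0.2562]
orientation: [-3.121, -0.355, 0.004]
contact_force: [0.6, 0.1, -1.1]
opening: 0.0048
finger_force: 58.9
```

>>> drive_tool:
  commands:
    - [0,0,0,0,0,0,0.2]
    - [0,0,0,0,0,0,0.2]
    - [0,0,1,0,0,0,0.2]
    - [0,0,2,0,0,0,0.2]

```text
time_s: 5.98
ee_pos: [0.4578, 0.2416, 0.2372]
orientation: [3.122, 0.347, 0.001]
contact_force: [-0.2, -0.4, -1.6]
opening: 0.0048
finger_force: 59.0
```

```bash
python3 - <<'E'
from h import *
go(.458,.243,.097,12.8);s=get_state();print(s['contact_force'])
c=camera_info("top");t=snapshot("top");g=(t[...,1].astype(int)>t[...,0]+25)&(t[...,1].astype(int)>t[...,2]+15)
g[:230]=0;g[:,:130]=0;g[:,300:]=0;ys,xs=np.nonzero(g);print(len(xs),cv2.minAreaRect(np.c_[xs,ys].astype(np.float32)) if len(xs) else 0)
cv2.imwrite("pics/t2.png",t[:,:,::-1])
# compare blob in projected positions
for z in(.2,.25):
  pass
print(onz("top",[(xs.mean(),ys.mean())],.24))
E
```

```text
[ 0.04 -0.14 14.02] [ 0.01 -0.02 -0.1 ]
[-0.22436368 -0.37967401 -1.60379033]
1561 ((165.79598999023438, 328.1280212402344), (97.85033416748047, 25.670059204101562), 79.69515228271484)
[[0.45344519 0.23573424 0.24      ]]
```

>>> drive_tool:
  commands:
    - [0,0,1.5,0,0,0,0.2]
    - [0,0,4,0,0,0,0.2]
    - [0,0,6.5,0,0,0,0.2]
    - [0,0,9,0,0,0,0.2]
    - [0,0,11,0,0,0,0.2]
    - [0,0,12.5,0,0,0,0.2]
    - [0,0,13.5,0,0,0,0.2]
    - [0,0,13.9,0,0,0,0.2]
    - [0,0,13.9,0,0,0,0.2]
    - [0,0,13.9,0,0,0,0.2]

```text
time_s: 6.87
ee_pos: [0.4579, 0.2427, 0.0994]
orientation: [-3.122, -0.349, -0.001]
contact_force: [-0.1, -0.9, -0.7]
opening: 0.0046
finger_force: 58.9
```

>>> drive_tool:
  commands:
    - [0,0,0.3,0,0,0,0.2]
    - [0,0,0.5,0,0,0,0.2]
    - [0,0,0.5,0,0,0,0.2]
    - [0,0,0.5,0,0,0,1.5]
    - [0,0,0.5,0,0,0,3]
    - [0,0,0.5,0,0,0,3.5]
    - [0,0,0.5,0,0,0,3.5]
    - [0,0,0.5,0,0,0,3.5]
    - [0,0,0.5,0,0,0,3.5]

```text
time_s: 7.62
ee_pos: [0.4576, 0.2429, 0.0941]
orientation: [-3.122, -0.35, -0.0]
contact_force: [-0.7, -0.5, 0.6]
opening: 0.035
finger_force: 0.0
```

>>> drive_tool:
  commands:
    - [0,0,-0.5,0,0,0,3.5]
    - [0,0,-2,0,0,0,3.5]
    - [0,0,-4,0,0,0,3.5]
    - [0,0,-6.5,0,0,0,3.5]
    - [0,0,-9,0,0,0,3.5]
    - [0,0,-12,0,0,0,5]
    - [0,0,-14,0,0,0,5]
    - [0,0,-15,0,0,0,5]
    - [0,0,-15,0,0,0,5]

```text
time_s: 8.37
ee_pos: [0.4587, 0.2434, 0.2464]
orientation: [-3.12, -0.35, -0.006]
contact_force: [0.5, -0.8, -0.9]
opening: 0.0499
finger_force: 0.0
```

```bash
python3 - <<'E'
from h import *
t=snapshot("top");g=(t[...,1].astype(int)>t[...,0]+25)&(t[...,1].astype(int)>t[...,2]+15)
g[:230]=0;g[:,:130]=0;g[:,300:]=0;ys,xs=np.nonzero(g);print(len(xs),cv2.minAreaRect(np.c_[xs,ys].astype(np.float32)))
cv2.imwrite("pics/t3.png",t[:,:,::-1])
for n in("side","wrist"):
    t=snapshot(n);g=(t[...,1].astype(int)>t[...,0]+25)&(t[...,1].astype(int)>t[...,2]+15);ys,xs=np.nonzero(g);print(n,len(xs),xs.min(),xs.max(),ys.min(),ys.max());cv2.imwrite(f"pics/{n}3.png",t[:,:,::-1])
# scraper handle grasp: foot slot y -.199 ; handle centre
go(.487,-.2105,.235,-5.9)
E
```

```text
1115 ((187.63165283203125, 322.6372375488281), (81.56685638427734, 19.58307647705078), 79.87532806396484)
side 2028 220 438 84 446
wrist 15522 2 636 36 479
[-7.08 44.84  0.8 ] [ 0.05  0.1  18.69]
```

Green is in the bin (blob at 188,322, inside the bin outline). Now to the scraper.

>>> drive_tool:
  commands:
    - [-0.3,2,0,0,0,1,5]
    - [-0.9,6,0,0,0,2.5,5]
    - [-1.5,10,0.2,0,0,4,5]
    - [-2.2,14,0.4,0,0,6,5]
    - [-2.8,18,0.8,0,0,8,5]
    - [-3.5,22,0.8,0,0,10,5]
    - [-4.1,26,0.8,0,0,12,5]
    - [-4.8,30,0.8,0,0,14,5]
    - [-5.4,34,0.8,0,0,16,5]
    - [-6,38,0.8,0,0,18,5]
    - [-6.7,42,0.8,0,0,18.7,5]
    - [-7.1,44.8,0.8,0,0,18.7,5]

```text
time_s: 9.52
ee_pos: [0.4863, -0.2126, 0.2341]
orientation: [-3.137, 0.165, 0.004]
contact_force: [-0.0, 1.2, -0.5]
opening: 0.0498
finger_force: 0.0
```

>>> drive_tool:
  commands:
    - [0,0,0,0,0,0,5]
    - [0,0,0,0,0,0,5]
    - [0,0,0,0,0,0,5]
    - [0,0,0,0,0,0,5]

```text
time_s: 9.85
ee_pos: [0.4869, -0.2086, 0.235]
orientation: [-3.137, 0.161, 0.003]
contact_force: [-0.6, 0.9, 0.2]
opening: 0.0496
finger_force: 0.0
```

```bash
python3 - <<'E'
from h import *
s=get_state();np.save("p2.npy",np.r_[s['ee_pos'],s['orientation']])
b=snapshot("wrist")[:,:,::-1];a=snapshot("top")[:,:,::-1]
go(.487,-.210,.086,-5.9);print(s['ee_pos'])
cv2.imwrite("pics/c5.png",np.hstack([cv2.resize(b[90:350,180:480],(480,416)),cv2.resize(a[230:400,130:295],(320,330)).copy() if 0 else cv2.copyMakeBorder(cv2.resize(a[230:400,130:295],(320,330)),0,86,0,0,0)]))
E
```

```text
[-1.000e-02  1.500e-01  1.496e+01] [-0.02  0.04  0.07]
[ 0.48689154 -0.20859441  0.23502665]
```

View pics/c5.png

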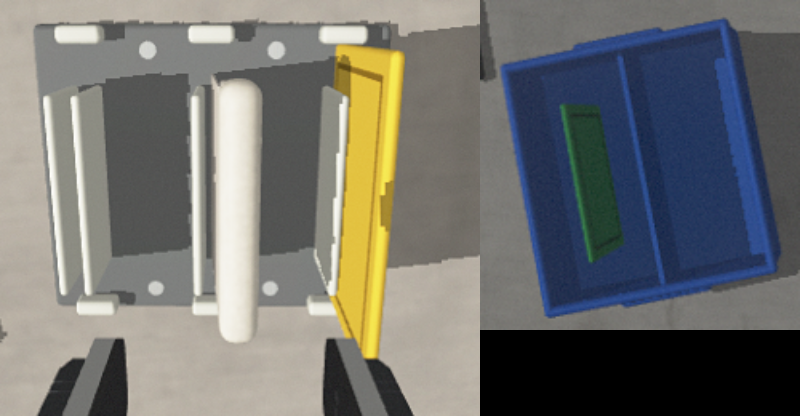

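The scraper handle is centred about column 239 of the crop (full-picture column 329), about 6 mm to the tool's +y. The strip of its back face at its left indicates a lean of about 5° towards −y. The green board lies in the bin's far compartment, and the yellow board still stands.

```bash
python3 -c "
from h import *
print(get_state()['ee_pos']);go(.487,-.211,.086,-5.9)
p=np.load('p2.npy');T=np.eye(4);T[:3,:3]=R.from_rotvec(p[3:]).as_matrix();T[:3,3]=p[:3];T=T@camera_info('wrist')['mount']
print(onz('wrist',[(240/1.6+180,82/1.6+90),(238/1.6+180,340/1.6+90)],.122,T))"
```

```text
[ 0.48733102 -0.20857488  0.23564642]
[ 0.    0.25 14.96] [-0.02  0.04  0.07]
[[ 0.54649452 -0.22064248  0.122     ]
 [ 0.42617626 -0.20838106  0.122     ]]
```

>>> drive_tool:
  commands:
    - [0,0.25,1,2,0,0,5]
    - [0,0.25,3,4,0,0,5]
    - [0,0.25,5.5,5,0,0,5]
    - [0,0.25,8,5,0,0,5]
    - [0,0.25,10.5,5,0,0,5]
    - [0,0.25,12.5,5,0,0,5]
    - [0,0.25,14,5,0,0,5]
    - [0,0.25,15,5,0,0,5]
    - [0,0.25,15,5,0,0,5]
    - [0,0.25,15,5,0,0,5]

```text
time_s: 10.78
ee_pos: [0.4873, -0.2117, 0.0861]
orientation: [-3.05, 0.156, -0.006]
contact_force: [-0.1, 0.6, 0.5]
opening: 0.0499
finger_force: 0.0
```

>>> drive_tool:
  commands:
    - [0,0,0,0,0,0,3.5]
    - [0,0,0,0,0,0,2.5]
    - [0,0,0,0,0,0,1.8]
    - [0,0,0,0,0,0,1.2]
    - [0,0,0,0,0,0,1]
    - [0,0,0,0,0,0,1]
    - [0,0,0,0,0,0,1]
  grip_force: 50

```text
time_s: 11.37
ee_pos: [0.488, -0.2128, 0.0871]
orientation: [-3.051, 0.158, -0.01]
contact_force: [-1.4, 0.3, 6.7]
opening: 0.0175
finger_force: 49.2
```

Gripped: 17.5 mm opening, 49 N. Lift vertically.

>>> drive_tool:
  commands:
    - [0,-0.04,-0.5,0,0,0,1]
    - [0,-0.17,-2,0,0,0,1]
    - [0,-0.35,-4,0,0,0,1]
    - [0,-0.52,-6,0,0,0,1]
    - [0,-0.7,-8,0,0,0,1]
    - [0,-0.91,-10.5,0,0,0,1]
    - [0,-1.13,-13,0,0,0,1]
    - [0,-1.31,-15,0,0,0,1]
    - [0,-1.39,-16,0,0,0,1]
    - [0,-1.39,-16,0,0,0,1]
    - [0,-1.39,-16,0,0,0,1]
  grip_force: 60

```text
time_s: 12.28
ee_pos: [0.487, -0.2123, 0.2463]
orientation: [-3.05, 0.158, -0.007]
contact_force: [-0.3, 0.1, -2.2]
opening: 0.0172
finger_force: 58.7
```

```bash
python3 - <<'E'
from h import *
x,y=.4698+.052*np.sin(np.radians(12.8)),.1908-.052*np.cos(np.radians(12.8));print(x,y)
go(x,y,.248,12.8);s=get_state();print(s['contact_force'],s['moment'])
for n in("side","top"):cv2.imwrite(f"pics/{n}6.png",snapshot(n)[:,:,::-1])
t=cv2.imread("pics/top6.png").astype(int)
m=(t[...,2]>t[...,0]+60)&(t[...,1]>t[...,0]+40);ys,xs=np.nonzero(m[230:400,340:500]);print("yellow",len(xs),xs.mean()+340,ys.mean()+230)
t=cv2.imread("pics/top1.png").astype(int)
m=(t[...,2]>t[...,0]+60)&(t[...,1]>t[...,0]+40);ys,xs=np.nonzero(m[230:400,340:500]);print("yellow0",len(xs),xs.mean()+340,ys.mean()+230)
E
```

```text
0.48132052187621227 0.14009223357611073
[ -4.2  -34.87   2.88] [ -4.95  -0.83 -18.7 ]
[-0.29546004  0.06611354 -2.15258031] [-0.03563654  0.00895217 -0.03198342]
yellow 185 465.48648648648646 318.6054054054054
yellow0 1220 461.3885245901639 316.94344262295084
```

>>> drive_tool:
  commands:
    - [-0.2,-1.5,0.1,-0.4,0,-1,1]
    - [-0.5,-4.5,0.4,-1.2,-0.2,-2.5,1]
    - [-0.9,-8,0.7,-2,-0.3,-4.5,1]
    - [-1.4,-11.5,1,-2.8,-0.4,-6.5,1]
    - [-1.8,-15,1.2,-3.5,-0.5,-8.5,1]
    - [-2.2,-18.5,1.5,-4,-0.6,-10.5,1]
    - [-2.6,-22,1.8,-4.5,-0.7,-12.5,1]
    - [-3.1,-25.5,2.1,-5,-0.8,-14.5,1]
    - [-3.5,-29,2.4,-5,-0.8,-16.5,1]
    - [-3.9,-32,2.6,-5,-0.8,-18,1]
    - [-4.2,-34.2,2.8,-5,-0.8,-18.7,1]
    - [-4.2,-34.9,2.9,-5,-0.8,-18.7,1]

```text
time_s: 13.38
ee_pos: [0.4804, 0.1431, 0.2467]
orientation: [3.121, 0.355, -0.003]
contact_force: [-0.4, -0.6, -1.6]
opening: 0.0165
finger_force: 58.9
```

>>> drive_tool:
  commands:
    - [0,0,0,0,0,0,1]
    - [0,0,0,0,0,0,1]
    - [0,0,0,0,0,0,1]

```text
time_s: 13.63
ee_pos: [0.4812, 0.1392, 0.2475]
orientation: [3.121, 0.349, -0.002]
contact_force: [-0.2, -0.5, -0.7]
opening: 0.0172
finger_force: 58.9
```

```bash
python3 - <<'E'
from h import *
s=get_state();print(s['ee_pos'],s['opening'],s['finger_force'],s['contact_force']);go(.4813,.1401,.082,12.8)
t=snapshot("top").astype(int);cv2.imwrite("pics/top7.png",t[:,:,::-1])
for f in("top1","top7"):
    t=cv2.imread(f"pics/{f}.png").astype(int);m=(t[...,2]>t[...,0]+60)&(t[...,1]>t[...,0]+40);ys,xs=np.nonzero(m[230:400,340:500]);print("yellow",len(xs),xs.mean()+340,ys.mean()+230)
a=cv2.imread("pics/top1.png")[100:200,240:405].astype(int);b=cv2.imread("pics/top7.png")[100:200,240:405].astype(int);print("bystander diff",(abs(a-b).max(2)>40).sum())
E
```

```text
[0.48123737 0.13916673 0.24747153] 0.017157678217712694 58.906568102538586 [-0.16826542 -0.48322207 -0.70392534]
[ 0.05 -0.11 16.55] [ 0.08  0.07 -0.05]
yellow 1220 461.3885245901639 316.94344262295084
yellow 434 461.57603686635946 305.9884792626728
bystander diff 0[ WARN:0@1.023] global loadsave.cpp:1063 imwrite_ Unsupported depth image for selected encoder is fallbacked to CV_8U.
```

>>> drive_tool:
  commands:
    - [0,0,1.5,0,0,0,1]
    - [0,0,4,0,0,0,1]
    - [0,0,6.5,0,0,0,1]
    - [0,0,9,0,0,0,1]
    - [0,0,11.5,0,0,0,1]
    - [0,0,13.5,0,0,0,1]
    - [0,0,15,0,0,0,1]
    - [0,0,16,0,0,0,1]
    - [0,0,16.3,0,0,0,1]
    - [0,0,16.3,0,0,0,1]
    - [0,0,16.3,0,0,0,1]

```text
time_s: 14.6
ee_pos: [0.4822, 0.14, 0.0858]
orientation: [3.121, 0.349, 0.002]
contact_force: [0.5, 0.4, -1.5]
opening: 0.0169
finger_force: 58.9
```

>>> drive_tool:
  commands:
    - [0,0,0,0,0,0,2.5]
    - [0,0,0,0,0,0,4]
    - [0,0,0,0,0,0,4.5]
    - [0,0,0,0,0,0,4.5]
    - [0,0,0,0,0,0,4.5]
    - [0,0,0,0,0,0,4.5]

```text
time_s: 15.1
ee_pos: [0.4816, 0.1402, 0.0853]
orientation: [3.121, 0.35, 0.001]
contact_force: [-0.4, -0.2, 0.0]
opening: 0.0448
finger_force: 0.0
```

>>> drive_tool:
  commands:
    - [0,0,-0.5,0,0,0,4.5]
    - [0,0,-2,0,0,0,4.5]
    - [0,0,-4,0,0,0,4.5]
    - [0,0,-6.5,0,0,0,4.5]
    - [0,0,-9,0,0,0,4.5]
    - [0,0,-12,0,0,0,4.5]
    - [0,0,-15,0,0,0,4.5]
    - [0,0,-18,0,0,0,4.5]
    - [0,0,-20,0,0,0,4.5]
    - [0,0,-20,0,0,0,4.5]
    - [0,0,-20,0,0,0,4.5]
    - [0,0,-20,0,0,0,4.5]

```text
time_s: 16.1
ee_pos: [0.481, 0.1402, 0.2845]
orientation: [3.121, 0.35, -0.001]
contact_force: [-0.3, -0.5, -0.4]
opening: 0.0449
finger_force: 0.0
```

```bash
python3 - <<'E'
from h import *
for n in("top","wrist","side"):cv2.imwrite(f"pics/{n}8.png",snapshot(n)[:,:,::-1])
a=cv2.imread("pics/top1.png");b=cv2.imread("pics/top8.png")
for f,t in(("0",a.astype(int)),("8",b.astype(int))):
    m=(t[...,2]>t[...,0]+60)&(t[...,1]>t[...,0]+40);ys,xs=np.nonzero(m[230:400,340:500]);print("yellow",len(xs),xs.mean()+340,ys.mean()+230)
    m=(t[...,1]>t[...,2]+25)&(t[...,1]>t[...,0]+15);ys,xs=np.nonzero(m[230:400,130:300]);print("green",len(xs),(xs.mean()+130,ys.mean()+230) if len(xs) else 0)
# non-blue bright things in wrist view of bin
for f in("top","side","wrist"):
    t=cv2.imread(f"pics/{f}8.png");h=cv2.cvtColor(t,cv2.COLOR_BGR2HSV);m=((h[...,1]<70)&(h[...,2]>150)).astype(np.uint8)
    n,l,st,c=cv2.connectedComponentsWithStats(m);print(f,[(x[:5].tolist(),np.round(y).tolist()) for x,y in zip(st[1:],c[1:]) if x[4]>100][:14])
print((abs(a[100:200,240:405].astype(int)-b[100:200,240:405]).max(2)>40).sum(),get_state()['contact_force'])
E
```

```text
yellow 1220 461.3885245901639 316.94344262295084
green 0 0
yellow 537 460.44506517690877 311.54934823091247
green 0 0
top [([389, 45, 115, 54, 3904], [444.0, 73.0]), ([285, 58, 32, 30, 591], [301.0, 72.0]), ([0, 82, 45, 25, 186], [24.0, 102.0]), ([139, 123, 59, 58, 1498], [175.0, 158.0]), ([249, 122, 66, 62, 785], [272.0, 147.0]), ([338, 129, 61, 63, 2708], [366.0, 160.0]), ([117, 134, 54, 25, 813], [142.0, 146.0]), ([470, 166, 14, 25, 129], [478.0, 177.0]), ([0, 262, 13, 16, 142], [6.0, 270.0]), ([251, 276, 17, 63, 351], [259.0, 307.0]), ([169, 288, 51, 192, 3887], [193.0, 394.0]), ([58, 303, 115, 66, 4162], [115.0, 337.0]), ([30, 330, 28, 150, 2762], [43.0, 409.0])]
side [([68, 0, 52, 30, 532], [90.0, 12.0]), ([356, 1, 77, 30, 748], [386.0, 19.0]), ([127, 3, 30, 10, 151], [141.0, 8.0]), ([171, 5, 34, 18, 240], [186.0, 14.0]), ([196, 5, 25, 19, 163], [209.0, 16.0]), ([447, 6, 32, 24, 119], [469.0, 15.0]), ([154, 20, 22, 16, 218], [166.0, 29.0]), ([279, 27, 37, 12, 229], [297.0, 33.0]), ([493, 36, 68, 77, 2185], [534.0, 65.0]), ([338, 39, 43, 24, 675], [359.0, 50.0]), ([403, 52, 49, 17, 479], [426.0, 60.0]), ([304, 64, 42, 16, 470], [323.0, 71.0]), ([484, 70, 29, 21, 340], [496.0, 82.0]), ([423, 116, 56, 31, 1077], [450.0, 132.0])]
wrist [([0, 0, 219, 480, 42799], [78.0, 264.0]), ([113, 0, 527, 480, 77273], [480.0, 160.0]), ([323, 133, 58, 138, 6668], [353.0, 196.0]), ([522, 148, 40, 74, 286], [541.0, 184.0]), ([516, 181, 95, 116, 5478], [562.0, 236.0]), ([570, 203, 70, 112, 5139], [613.0, 264.0]), ([249, 330, 140, 115, 6770], [309.0, 387.0]), ([151, 436, 43, 44, 1136], [178.0, 463.0]), ([447, 436, 44, 44, 1107], [462.0, 463.0])]
0 [-0.1254074  -0.23412919 -0.35551029]
```

Scraper handle is in the near compartment (top pixel 259,307). The arm is shadowing the yellow and green, so I'll park it near the start and recheck numerically.

```bash
python3 -c "
from h import *
go(.30,-.52,.30,12.8)"
```

```text
[-32.25  60.37  -1.49] [ 0.05  0.12 -0.  ]
```

>>> drive_tool:
  commands:
    - [-0.8,1.5,-0.5,0,0,0,4.5]
    - [-2.2,4.2,-1,0,0,0,4.5]
    - [-3.8,7.2,-1.5,0,0,0,4.5]
    - [-5.4,10.2,-1.5,0,0,0,4.5]
    - [-7,13.2,-1.5,0,0,0,4.5]
    - [-8.6,16.2,-1.5,0,0,0,4.5]
    - [-10.2,19.2,-1.5,0,0,0,4.5]
    - [-11.8,22.2,-1.5,0,0,0,4.5]
    - [-13.4,25.2,-1.5,0,0,0,4.5]
    - [-15,28.2,-1.5,0,0,0,4.5]
    - [-16,30,-1.5,0,0,0,4.5]
    - [-16,30,-1.5,0,0,0,4.5]

```text
time_s: 17.25
ee_pos: [0.3906, -0.1906, 0.2995]
orientation: [3.121, 0.345, -0.002]
contact_force: [-0.2, 0.3, 0.4]
opening: 0.0453
finger_force: 0.0
```

>>> drive_tool:
  commands:
    - [-0.8,1.5,0,0,0,0,4.5]
    - [-2.2,4.2,0,0,0,0,4.5]
    - [-3.8,7.2,0,0,0,0,4.5]
    - [-5.4,10.2,0,0,0,0,4.5]
    - [-7,13.2,0,0,0,0,4.5]
    - [-8.6,16.2,0,0,0,0,4.5]
    - [-10.2,19.2,0,0,0,0,4.5]
    - [-11.8,22.2,0,0,0,0,4.5]
    - [-13.4,25.2,0,0,0,0,4.5]
    - [-15,28.2,0,0,0,0,4.5]
    - [-16,30,0,0,0,0,4.5]
    - [-16,30,0,0,0,0,4.5]

```text
time_s: 18.25
ee_pos: [0.3014, -0.5184, 0.299]
orientation: [3.122, 0.347, -0.001]
contact_force: [-0.3, -0.1, -0.3]
opening: 0.0455
finger_force: 0.0
```

```bash
python3 - <<'E'
from h import *
print(get_state()['ee_pos'])
cv2.imwrite("pics/top9.png",snapshot("top")[:,:,::-1]);cv2.imwrite("pics/side9.png",snapshot("side")[:,:,::-1])
for f in("top1","top9","side1","side9"):
    t=cv2.imread(f"pics/{f}.png").astype(int)
    m=(t[...,2]>t[...,0]+60)&(t[...,1]>t[...,0]+40);q=(slice(230,400),slice(340,500)) if f[0]=="t" else (slice(280,400),slice(110,230))
    ys,xs=np.nonzero(m[q]);print(f,"yellow",len(xs),xs.mean(),ys.mean())
    if f[0]=="t":
        m=(t[...,1]>t[...,2]+25)&(t[...,1]>t[...,0]+15);ys,xs=np.nonzero(m[230:400,130:300])
        if len(xs):print("green",len(xs),cv2.boxPoints(cv2.minAreaRect(np.c_[xs+130,ys+230].astype(np.float32))).round().tolist())
t=cv2.imread("pics/top9.png");h=cv2.cvtColor(t,cv2.COLOR_BGR2HSV)[235:395,140:285];m=((h[...,1]<90)&(h[...,2]>90)).astype(np.uint8)
n,l,st,c=cv2.connectedComponentsWithStats(m);print([x.tolist() for x in st[1:] if x[4]>60])
E
```

```text
[ 0.30138251 -0.51841043  0.29903207]
top1 yellow 1220 121.38852459016394 86.94344262295083
top9 yellow 1271 121.10857592446892 85.52321007081038
green 975 [[171.0, 284.0], [190.0, 281.0], [205.0, 361.0], [186.0, 364.0]]
side1 yellow 2755 62.040290381125224 52.39019963702359
side9 yellow 2749 62.00727537286286 52.34849036013096
[[0, 0, 145, 160, 5053], [102, 39, 30, 67, 1185]]
```

Yellow is unmoved, green is in the far compartment, and the scraper is in the near one (242–272, 274–341). Handing in.

```bash
python3 -c "
from workcell import *
print(hand_in())"
```

```text
the job is handed in; nothing more can be done
None
```

The green board and the scraper are in the wash bin, one in each compartment, each lowered below the rim before release; the yellow board, tub and sleeve of lids show no movement in the camera images, and the job was handed in at about 18 s.

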